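# Hang the tray on the slotted panel and push it down until it locks

### The job

Hang the small white tray on the slotted stand: put its two hooks through the top row of slots so that its back sits against the panel, then push it down until it drops home under the spring catch and is locked there. Feel your way and do not force it, let go at the end, and leave the other things where they are.

Things in the scene. Friction and masses are not known exactly. Their poses are not given: they have to be found in the camera images.
- tray: white open tray, 80 (x) x 92 (y) mm, 250 g +-30 %, loose. Origin: centre of its underside; +z up, +x towards its back. Side walls 28 mm high; back plate 66 mm high, its outer face at x = +40 mm. On that face two ribs (y = +-16 mm, z 4 to 66 mm) reach out to x = +45 mm: they rest against the panel. A centre web carries the grip bar; two hooks stick out behind.
- tray_grip (a point): middle of the tray's grey grip bar (50 mm long along x, 12 mm thick along y, from z = 69 to 95 mm of the tray); this point is at tray x = +12, y = 0, z = 82 mm, same axes as the tray
- tray_hooks (a point): midway between the two steel hooks, on the rear face of their prongs: tray x = +54.5, y = 0, z = 48.5 mm, same axes. Hooks at y = +-30 mm, 10 mm wide: a neck (tray z 52 to 61 mm) ends in a prong that points down (x 50.5 to 54.5, z 36 to 61 mm): 25 mm high in all, 5.5 mm between the ribs' face and the prong.
- tray_bar (a point): middle of a round steel bar 4 mm thick (y +-9 mm) across the tray's back plate, at tray x = +42.5, y = 0, z = 30 mm; it stands out to x = +44.5 mm, between the ribs, and works the catch
- stand: fixed stand: grey foot 100 x 170 x 10 mm (x -70 to +30 mm), two posts 175 mm high (y = +-66 mm) and between them a steel panel 116 mm wide, 4 mm thick, z about 30 to 152 mm. Origin: on the bench below the panel's front face (x = 0); +z up, +x into the panel. The tray hangs in front (-x side), its axes parallel to the stand's. More than 50 N between tray and stand is forcing it.
- stand_slots (a point): NOMINAL middle of the top slot row: stand x = 0, y = 0, z = 125.5 mm. Slots 14 mm wide, 27 mm high, in columns at y = +-30 mm, two rows 40 mm apart. The panel is clamped up to 4 mm higher or lower than nominal; this point does not follow it, so find the slots' height by feel or sight. If the prongs miss, they touch the panel with the tray's origin at stand x = -54.5 mm.
- stand_home (a point): NOMINAL place of the tray's origin when locked: stand x = -45, y = 0, z = 60 mm, ribs on the panel and necks resting on the slots' lower edges. The hooks go in with the tray 16 to 18 mm higher than that. All these heights shift with the panel by its unmeasured +-4 mm. The panel is slippery (friction about 0.25). Locked and let go, it sags forward up to 0.04 rad.
- catch (a joint): spring catch in the middle of the panel below the top row: 18 mm wide, 4.5 mm out of the panel's face, sloping on top, flat below. Travel in m, 0 = sprung out, up to 0.006 pushed into the panel. The tray's weight alone does not pass it; pushing the tray down with some 6 to 15 N does, its bar snaps under the catch, and the tray can then not be lifted out.
- cup_a: bystander: specimen cup with red lid, the one nearer the stand, 62 mm across, 69 mm high, origin under its centre
- timer: bystander: flat white timer, 62 x 66 x 18 mm, origin under its centre
- tube_tray_a: bystander: white tray of dark capped tubes, 89 x 162 x 44 mm, origin under its centre

How it is judged:
By the outcome, as a careful person would: the job done as asked, in the order asked, and still so for the second after the job is handed in, with the robot touching nothing.
It also fails if it takes over 48 s, if anything falls off the work surface, if the arm or the gripper's body presses on something with over 40 N, if the wrist force passes 120 N, or if a joint passes its speed limit or range.

### The arm

A 7-joint arm with a two-finger parallel gripper is mounted at the origin on a cart in front of the work surface, level with it; the furniture and walls round the work are solid. World frame = base frame: x ahead of the robot, y to its left, z up, the work surface at z = 0. Lengths are in m, angles in rad, forces in N, time in s.
With the tool pointing down it reaches from about 0.375 to 0.925 m from the base axis. Payload 3.1 kg.
Tool frame: the origin (TCP) lies on the centre line of the jaws, within the pads' length; the fingertips stand 19 mm ahead of it and the grasp point (between the pads) is the TCP; x points along the fingers, y is the direction in which the jaws open and shut, and the axes are right-handed (so a half turn about x gives the same grasp; the last joint's range is limited). The gripper opens to 85 mm and grips with 20 to 120 N. Pads are 22 mm wide; open, the fingers measure 114 mm over their backs; the gripper's body (76 mm by 85 mm) begins 54 mm behind the grasp point. The pads swing forward as they close: fully open they stand 13 mm farther back than shut.
Start: joints at [1.24, 0.383, 0.044, 1.598, -0.018, 1.161, -0.05], TCP at [0.15, -0.632, 0.25] pointing down, gripper open.
Joint ranges: [-2.61, 2.61], [-0.41, 2.15], [-1.48, 1.57], [0, 2.5], [-1.57, 4.71], [0.05, 1.97], [-2.85, 2.85]. Speed limits (rad/s): [2.79, 2.79, 3.14, 3.14, 3.14, 3.14, 3.14].

### API

Orientations are given as a unit quaternion [x, y, z, w].
In Python, from plant import ctrl gives the robot as it stands.
- The arm moves only by the shell command python3 -m creep 'ROWS' [FORCE]. ROWS is JSON, a list of rows, each an object of numbers: "tx", "ty", "tz": the shift along the world's x, y, z in mm; "rx", "ry", "rz": the turn, a rotation vector about the world's x, y, z in degrees; "gripper": the opening, from 0 (shut) to 1 (fully open). In form: [{"tx": .., "ty": .., "tz": .., "rx": .., "ry": .., "rz": .., "gripper": ..}, ...]. A call has 1 to 10 rows; each row is the pose to reach, as a shift and turn from the pose measured when the call began; what a row does not reach only later rows make up. A row lasts 1/10 s, in which the tool goes at most 50 mm and 8.59 degrees, less where a joint would pass 70% of its speed; a pose out of reach is approached as far as the arm can. A call with a gripper value outside its range is refused whole. The fingers move at their own pace and stop on an object; FORCE is the grip in N (left out, the last holds). Time passes only in rows, so rows that repeat a pose let the fingers close. It gives the time, the measured TCP pose, the force and the opening at its end, in the units of the state.
- ctrl.get_state(): the state, without advancing time (a new reading comes with each control period).
- ctrl.grab_frame(name): name is "scene" or "top"; returns a dict with "color" (420x560x3 uint8, red, green, blue), "intrinsics" (3x3 intrinsics, pixels), "position" and "rotation" of the camera in the world. Camera axes: x right, y down, z forward; pixel columns grow to the right and rows downward; lengths in m; the calibration is good to about 2 mm. A picture is of the moment at which its call begins. There is no depth.
- ctrl.sign_off(): hands the job in, once; it reports no verdict.
The state is a dict: "time_s": time; "q": joint angles; "qd": joint speeds; "effort": joint torques, N m; "tool_pos": TCP position; "eef_rot": TCP orientation; "force": force on the tool from outside, world axes, zero at the start; "wrist_torque": the same for the moment, N m; "finger_gap": finger opening in m.
Only numpy, scipy, OpenCV 4.12 (cv2) and the standard library are available. Lean on these libraries where they do the work, as an engineer would, in place of code of your own. Each camera call takes 0.05 s, during which the arm holds its last target.

## Working session

There is one attempt and no reset: what is moved stays moved. The work goes in short steps, Python scripts to look and compute and a shell command to move; the robot and the scene stay as the last step left them, time stands still between calls to the robot, and variables do not carry over. Pictures are saved under pics/ and viewed, and the job is handed in when it is done.

```bash
ls; mkdir -p pics
python3 - <<'E'
from plant import ctrl
import cv2,numpy as np
s=ctrl.get_state();print({k:np.round(v,4).tolist() for k,v in s.items()})
for n in("scene","top"):
    f=ctrl.grab_frame(n);cv2.imwrite(f"pics/{n}0.png",f["color"][:,:,::-1])
    print(n,f["intrinsics"],f["position"],f["rotation"])
E
```

```text
pics
{'time_s': 0.0, 'q': [1.2402, 0.3838, 0.0438, 1.5996, -0.0179, 1.1612, -0.0499], 'qd': [0.0018, 0.0011, 0.0007, 0.0008, -0.0015, -0.0003, 0.0006], 'effort': [0.0002, -43.3462, 1.0243, -24.951, 0.0105, 0.0113, 0.0], 'tool_pos': [0.1497, -0.6316, 0.2489], 'eef_rot': [-0.7022, -0.0831, 0.7025, -0.0812], 'force': [0.5664, -0.7147, 0.0642], 'wrist_torque': [-0.0323, -0.0331, -0.0063], 'finger_gap': 0.0854}
scene [[384.74571136   0.         282.41473853]
 [  0.         384.74571136 206.89416174]
 [  0.           0.           1.        ]] [0.16307449 0.68917251 0.71199416] [-0.23460899  0.87503731 -0.41179398  0.09845832]
top [[429.78573612   0.         281.67039945]
 [  0.         429.78573612 201.76483356]
 [  0.           0.           1.        ]] [0.33522049 0.06658995 1.1053355 ] [-0.69557645  0.71284898 -0.06504615  0.06155264]
```

View pics/scene0.png

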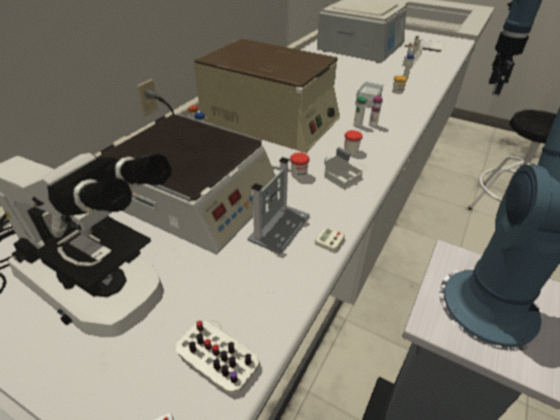

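View pics/top0.png

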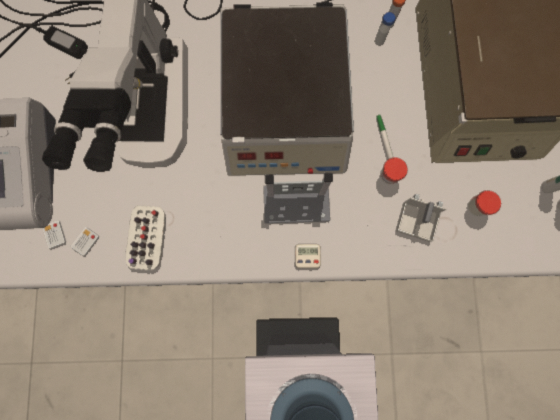

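Top view: the stand is near pixel (297,195), the tray near (420,218), the red-lidded cups near (395,168) and (488,202), and the timer near (308,256). I'll zoom in next.

```bash
cat > h.py <<'E'
import numpy as np, cv2
from scipy.spatial.transform import Rotation as R
from plant import ctrl
def cam(n):
    f=ctrl.grab_frame(n); return f
class C:
    def __init__(s,f):
        s.K=np.array(f["intrinsics"]);s.p=np.array(f["position"]);s.R=R.from_quat(f["rotation"]).as_matrix() if np.size(f["rotation"])==4 else np.array(f["rotation"]);s.img=f["color"]
    def proj(s,P):
        P=np.atleast_2d(P);c=(P-s.p)@s.R; u=c@s.K.T; return u[:,:2]/u[:,2:]
    def ray(s,uv,z):
        d=s.R@np.linalg.inv(s.K)@np.array([uv[0],uv[1],1.]); t=(z-s.p[2])/d[2]; return s.p+t*d
    def crop(s,name,u0,v0,w,h,k):
        c=s.img[v0:v0+h,u0:u0+w,::-1]; cv2.imwrite(name,cv2.resize(c,None,fx=k,fy=k,interpolation=cv2.INTER_CUBIC))
E
python3 - <<'E'
from h import *
t=C(cam("top"));s=C(cam("scene"))
t.crop("pics/t_tray.png",370,140,100,120,5); t.crop("pics/t_stand.png",250,160,100,120,5)
s.crop("pics/s_ts.png",240,120,140,140,4)
for n,c in(("cupa",(395,168)),("tray",(418,218)),("timer",(308,256)),("stand",(296,203))): print(n,t.ray(c,0.02).round(3))
print(s.proj([t.ray((418,218),0.02),t.ray((296,203),0)]))
np.savez("cams.npz",tp=t.p)
E
```

```text
cupa [ 0.614 -0.239  0.02 ]
tray [ 0.481 -0.288  0.02 ]
timer [ 0.392 -0.004  0.02 ]
stand [0.528 0.022 0.02 ]
[[342.02722605 171.44509213]
 [279.82381904 227.88006107]]
```

View pics/t_tray.png

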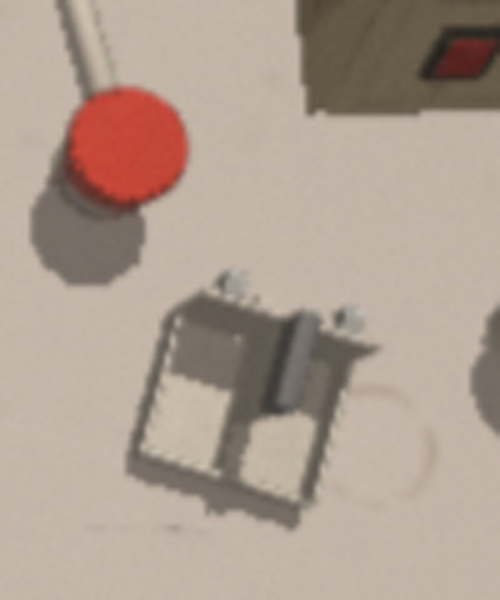

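View pics/t_stand.png

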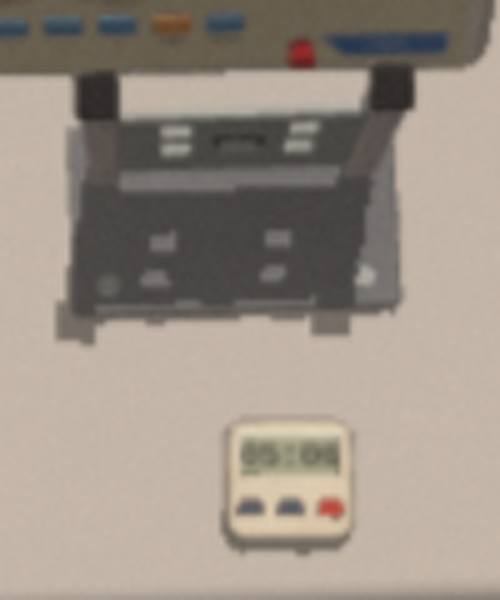

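View pics/s_ts.png

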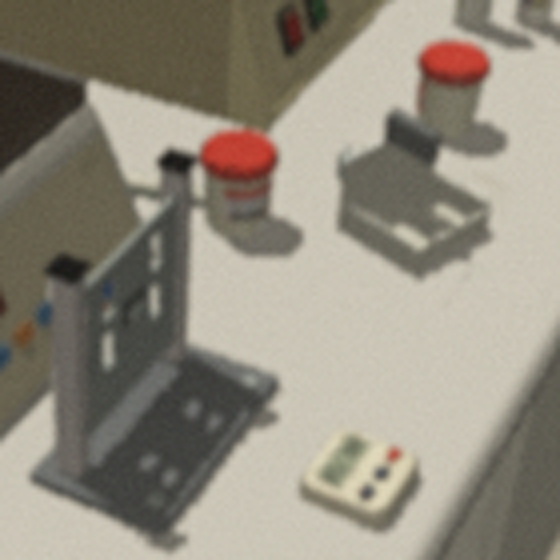

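```bash
cat > fit.py <<'E'
from h import *
from scipy.optimize import least_squares
def W(pose,P):
    x,y,a=pose[:3]; z=pose[3] if len(pose)>3 else 0
    return np.asarray(P,float)/1000@R.from_euler('z',a).as_matrix().T+[x,y,z]
def fit(obs,x0):
    f=lambda p:np.concatenate([(c.proj(W(p,[P]))[0]-uv) for c,P,uv in obs])
    r=least_squares(f,x0,loss='soft_l1'); return r.x,f(r.x).reshape(-1,2)
def box(x0,x1,y0,y1,z0,z1):
    v=[[x,y,z] for x in(x0,x1) for y in(y0,y1) for z in(z0,z1)]
    return [(v[i],v[j]) for i in range(8) for j in range(i) if sum(a!=b for a,b in zip(v[i],v[j]))==1]
TRAY=box(-40,40,-46,46,0,28)+box(38,40,-46,46,0,66)+box(-13,37,-6,6,69,95)
for y in(-30,30): TRAY+=box(45,54.5,y-5,y+5,52,61)+box(50.5,54.5,y-5,y+5,36,61)
def STAND(dz=0):
    s=box(-70,30,-85,85,0,10)+box(0,4,-58,58,30+dz,152+dz)
    for y in(-30,30):
        for zc in(125.5,85.5): s+=box(0,0.01,y-7,y+7,zc-13.5+dz,zc+13.5+dz)
    return s+box(-5,5,61,71,10,175)+box(-5,5,-71,-61,10,175)
def draw(c,pose,E,name,u0,v0,w,h,k,col=(0,255,0)):
    im=cv2.resize(c.img[v0:v0+h,u0:u0+w,::-1],None,fx=k,fy=k,interpolation=cv2.INTER_CUBIC)
    for a,b in E:
        q=c.proj(W(pose,[a,b])); q=((q-[u0-.5,v0-.5])*k-.5)
        cv2.line(im,*[tuple(int(round(t*8)) for t in r) for r in q],col,1,cv2.LINE_AA,3)
    cv2.imwrite(name,im)
E
python3 - <<'E'
from fit import *
import pickle
ft,fs=cam("top"),cam("scene"); pickle.dump((ft,fs),open("f0.pkl","wb"))
t,s=C(ft),C(fs)
ct=lambda u,v:(370+u/5-.5,140+v/5-.5); cs=lambda u,v:(250+u/5-.5,160+v/5-.5); sc=lambda u,v:(240+u/4-.5,120+v/4-.5)
p,r=fit([(t,(40,46,66),ct(205,290)),(t,(40,-46,66),ct(380,348)),(t,(-40,46,0),ct(128,475)),(t,(-40,-46,0),ct(297,528)),
 (s,(-40,46,0),sc(418,277)),(s,(-40,-46,0),sc(488,232)),(s,(-40,-46,28),sc(490,212))],[.48,-.29,-.25])
print("tray",p,np.degrees(p[2]),r.round(1).tolist())
q,r2=fit([(t,(-70,85,0),cs(70,314)),(t,(-70,-85,0),cs(400,307)),(t,(0,66,175),cs(97,87)),(t,(0,-66,175),cs(392,80)),
 (s,(-70,-85,10),sc(277,380)),(s,(-70,85,0),sc(163,537)),(s,(0,66,175),sc(67,266)),(s,(0,-66,175),sc(177,157)),(s,(30,85,10),sc(35,475))],[.56,.02,0])
print("stand",q,np.degrees(q[2]),r2.round(1).tolist())
draw(t,p,TRAY,"pics/ft1.png",370,140,100,120,5);draw(s,p,TRAY,"pics/ft2.png",310,130,70,70,8)
draw(t,q,STAND(),"pics/fs1.png",250,160,100,75,8);draw(s,q,STAND(),"pics/fs2.png",240,150,80,110,5)
E
```

```text
tray [ 0.47197383 -0.28700582 -0.32654513] -18.709657947937032 [[-0.9, 0.8], [0.5, 0.1], [-0.6, -2.4], [0.2, -2.4], [-0.2, 0.3], [1.4, 0.3], [2.2, -2.0]]
stand [0.55625498 0.02209338 0.0222656 ] 1.2757251589947585 [[0.6, -0.7], [0.0, -2.4], [-0.5, 2.6], [-0.2, 1.3], [-0.3, -1.8], [-0.9, 0.3], [1.7, 0.1], [0.9, 0.4], [-2.7, -0.7]]
```

Run:
```python
import cv2,numpy as np
def cat(o,*n):
    a=[cv2.imread("pics/"+x) for x in n];h=max(x.shape[0] for x in a)
    im=np.hstack([cv2.copyMakeBorder(x,0,h-x.shape[0],0,0,0) for x in a]);f=min(1,800/im.shape[1],600/im.shape[0]);cv2.imwrite("pics/"+o,cv2.resize(im,None,fx=f,fy=f,interpolation=3))
cat("a1.png","ft1.png","ft2.png")
```

```text
(no output)
```

View pics/a1.png

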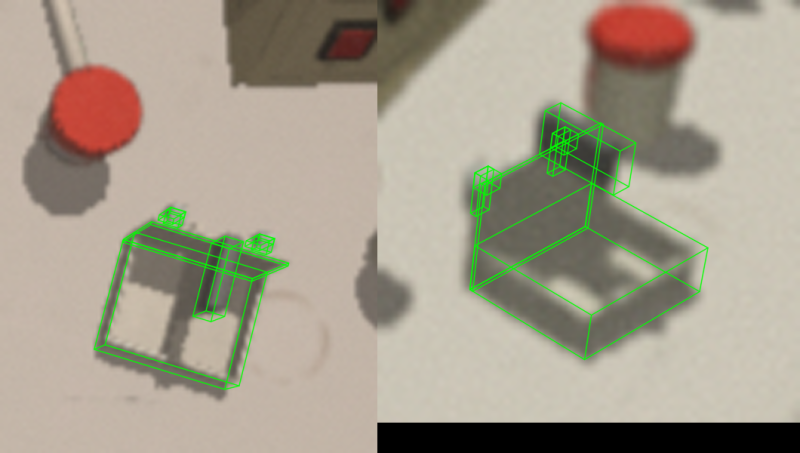

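View pics/fs1.png

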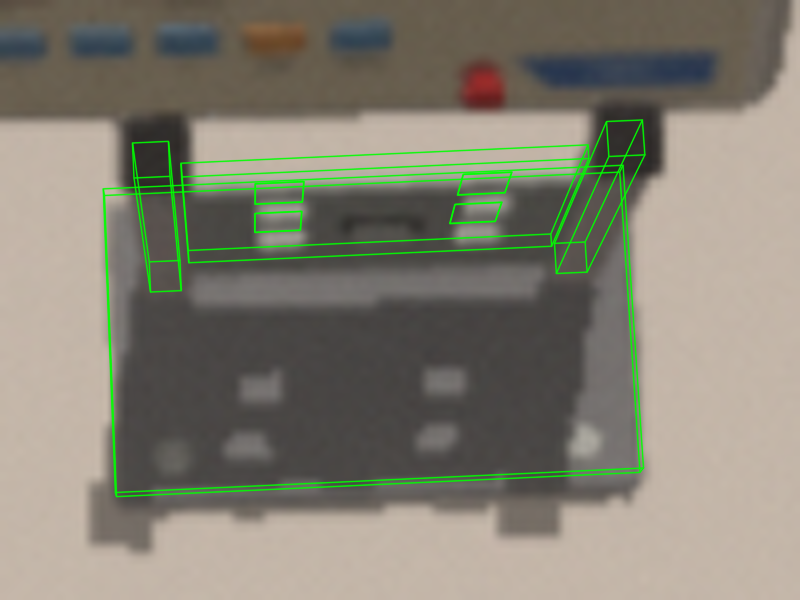

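View pics/fs2.png

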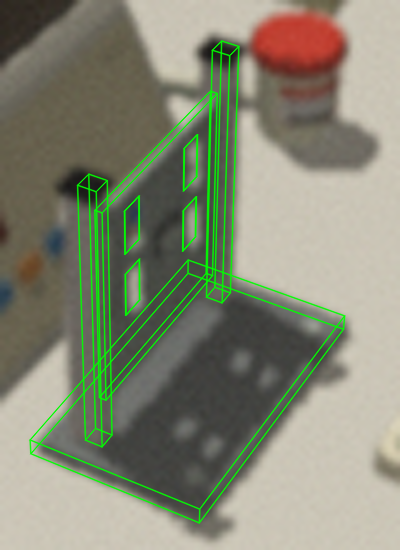

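Run:
```python
from fit import *; import pickle
t,s=map(C,pickle.load(open("f0.pkl","rb")))
for c,n,a in((t,"r1",(258,170,80,60,10)),(s,"r2",(242,152,70,55,11)),(s,"r3",(242,202,72,55,11))):
    c.crop(f"pics/{n}.png",*a)
```

```text
(no output)
```

View pics/r1.png

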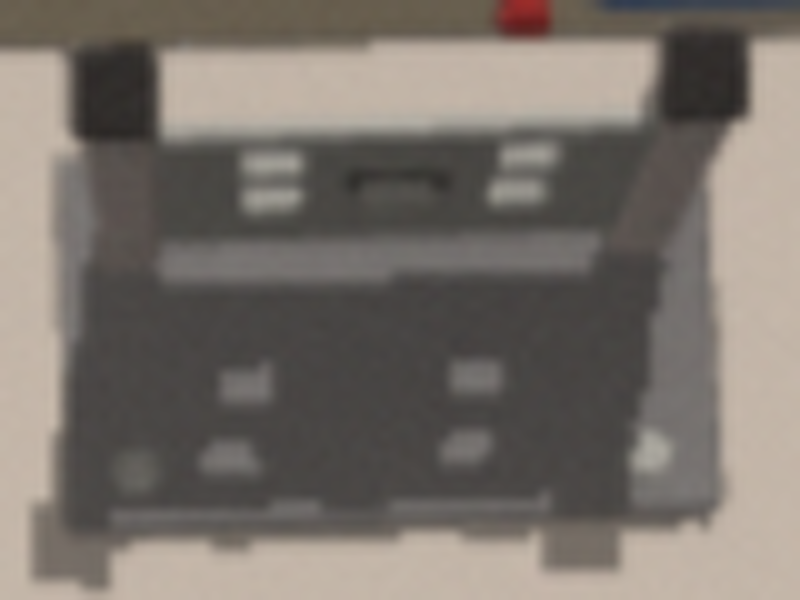

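View pics/r2.png

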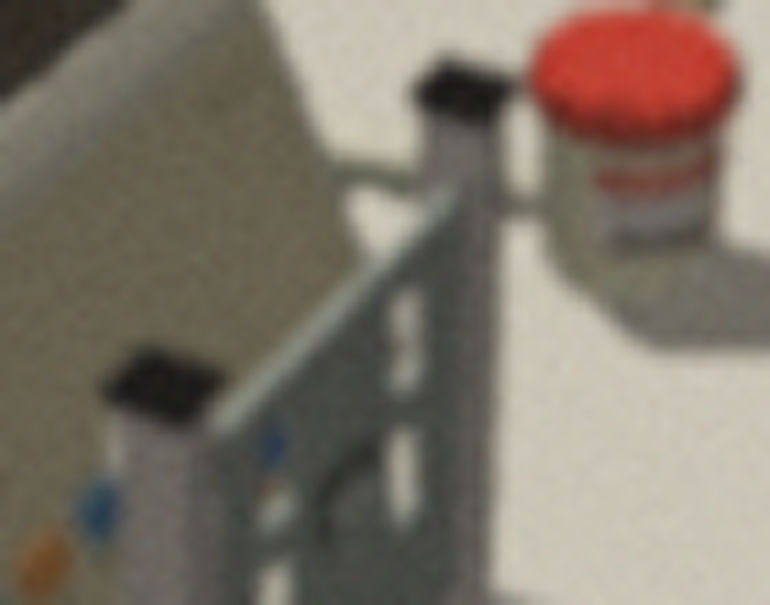

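View pics/r3.png

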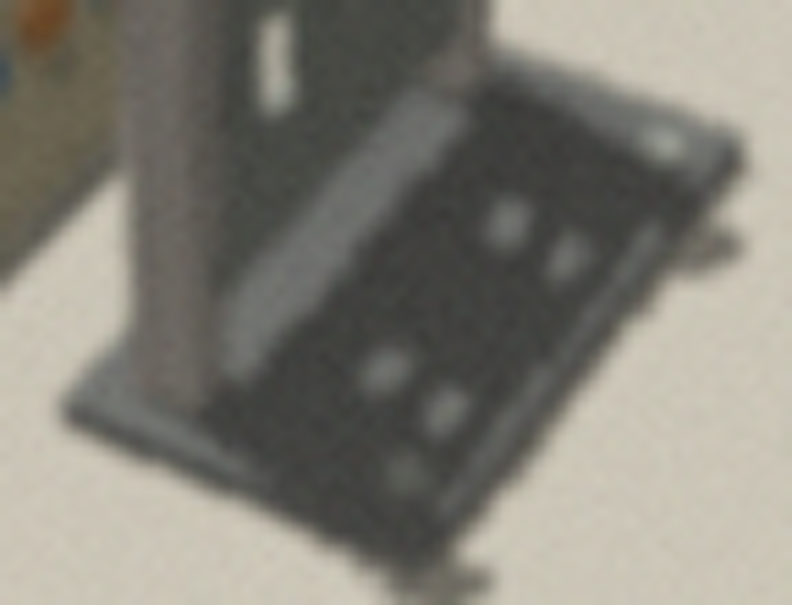

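```bash
cat >> fit.py <<'E'
def slot(c,pose,y,zc):
    q=[c.proj(W(pose,[(x,y-7,zc-13.5),(x,y+7,zc-13.5),(x,y+7,zc+13.5),(x,y-7,zc+13.5)])) for x in(0,4)]
    a,p=cv2.intersectConvexConvex((q[0]*50).astype(np.float32),(q[1]*50).astype(np.float32))
    m=cv2.moments(p); return np.array([m['m10'],m['m01']])/m['m00']/50
E
python3 - <<'E'
from fit import *; import pickle
t,s=map(C,pickle.load(open("f0.pkl","rb")))
a=lambda u,v:np.array((258+u/10-.5,170+v/10-.5)); b=lambda u,v:np.array((242+u/11-.5,152+v/11-.5)); d=lambda u,v:np.array((242+u/11-.5,202+v/11-.5))
S=[(t,30,125.5,a(272,163)),(t,-30,125.5,a(528,155)),(t,30,85.5,a(271,199)),(t,-30,85.5,a(517,191)),
 (s,-30,125.5,b(405,341)),(s,-30,85.5,b(404,477)),(s,30,85.5,d(276,64))]
Pf=[(t,(-70,85,10),a(65,520)),(t,(-70,-85,10),a(715,507)),(s,(-70,-85,10),d(745,140)),(s,(-70,85,10),d(428,548)),(s,(30,85,10),d(65,405))]
Pp=[(s,(0,58,152),b(222,435)),(s,(0,-58,152),b(458,205))]
def res(p,which):
    o=[]
    q=p[:3]
    up=np.array([0,0,p[3]*1000])
    if 'S' in which: o+=[slot(c,q,y,z+up[2])-uv for c,y,z,uv in S]
    if 'P' in which: o+=[c.proj(W(q,[np.array(P)+up]))[0]-uv for c,P,uv in Pp]
    if 'F' in which: o+=[c.proj(W(q,[P]))[0]-uv for c,P,uv in Pf]
    return np.concatenate(o)
for w in("SPF","SP"):
    r=least_squares(res,[.556,.022,.02,0],args=(w,),diff_step=1e-3,x_scale=[.01,.01,.02,.004],loss='soft_l1',f_scale=.5)
    print(w,r.x.round(4),np.degrees(r.x[2]).round(2)); print(res(r.x,w).reshape(-1,2).round(1).tolist())
    if w=="SPF": q=r.x
draw(t,q[:3],STAND(q[3]*1000),"pics/gs1.png",258,170,80,60,10);draw(s,q[:3],STAND(q[3]*1000),"pics/gs2.png",240,150,80,110,5)
E
```

```text
SPF [ 0.5514  0.0218  0.0091 -0.0012] 0.52
[[-0.2, -1.0], [-0.1, -1.1], [-0.2, -1.1], [-0.1, -1.1], [0.4, 0.2], [0.3, 0.1], [0.3, 0.2], [-0.2, 1.9], [1.8, -1.0], [-0.3, 1.0], [0.8, 0.1], [1.0, -0.7], [0.2, 0.7], [-0.5, -0.5]]
SP [ 0.5506  0.0218  0.0182 -0.0008] 1.04
[[-0.2, -0.6], [-0.1, -0.9], [-0.2, -0.7], [-0.1, -0.9], [0.6, 0.2], [0.5, 0.0], [0.7, 0.3], [0.3, 2.0], [1.9, -1.1]]fit.py:28: RuntimeWarning: invalid value encountered in divide
  m=cv2.moments(p); return np.array([m['m10'],m['m01']])/m['m00']/50
```

View pics/gs1.png

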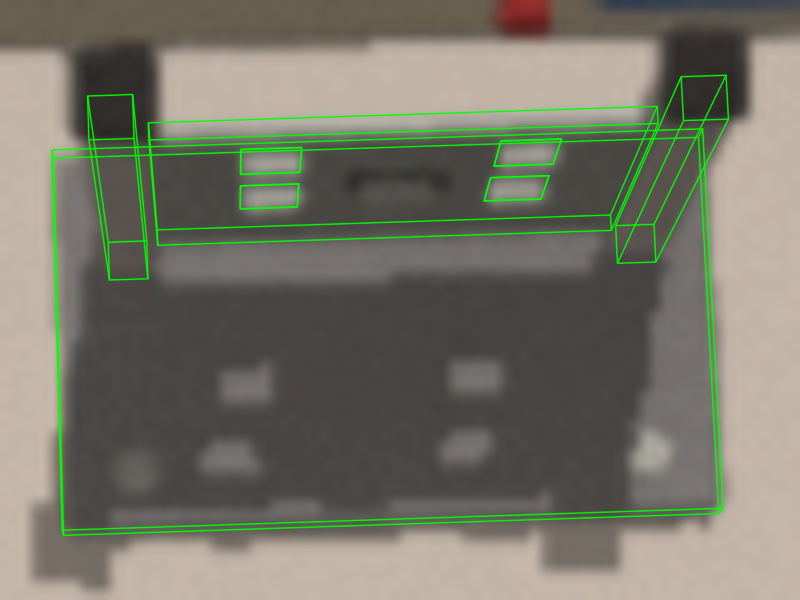

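View pics/gs2.png

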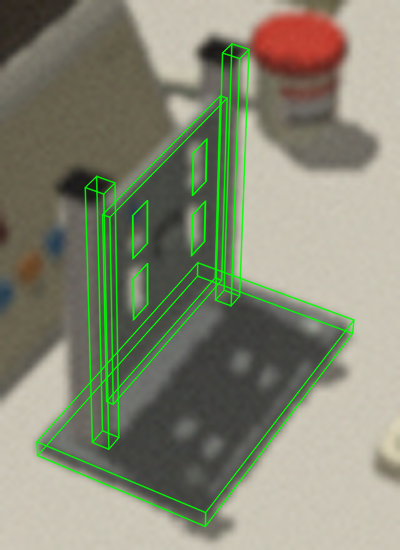

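```bash
cat > goal.py <<'E'
from h import *
def goal(pos,yaw):
    "shift mm & rotvec deg to put TCP at pos, tool x down, tool y along +-(y axis rotated by yaw)"
    s=ctrl.get_state(); Rc=R.from_quat(s["eef_rot"]).as_matrix(); best=None
    for sg in(1,-1):
        y=sg*np.array([-np.sin(yaw),np.cos(yaw),0]); x=np.array([0,0,-1.]); M=np.c_[x,y,np.cross(x,y)]
        rv=R.from_matrix(M@Rc.T).as_rotvec(degrees=True)
        if best is None or np.linalg.norm(rv)<np.linalg.norm(best): best=rv
    print("T",s["time_s"],"pos",np.round(s["tool_pos"],4),"F",np.round(s["force"],1),"shift",((np.array(pos)-s["tool_pos"])*1000).round(1),"rot",best.round(2),"q",np.round(s["q"],2),"gap",round(float(s["finger_gap"]),4))
E
python3 - <<'E'
from fit import *; from goal import goal; import pickle
t,s=map(C,pickle.load(open("f0.pkl","rb")))
# bar outline in top crop: top face
p=np.array([.472,-.287,np.radians(-18.3)])
g=W(p,[(12,0,82)])[0];print(g)
print(t.proj(W(p,[(-13,0,95),(37,0,95),(12,0,95)])),"seen",[(370+u/5-.5,140+v/5-.5) for u,v in((276,405),(305,315))])
goal([*g[:2],.2],p[2])
E
```

```text
[ 0.48339311 -0.29076791  0.082     ]
[[426.60169045 222.62794842]
 [431.46607977 202.76220775]
 [429.0440756  212.65346102]] seen [(424.7, 220.5), (430.5, 202.5)]
T 0.3 pos [ 0.1499 -0.6322  0.2498] F [-0.2 -0.1 -0. ] shift [333.5 341.4 -49.8] rot [ -0.05  -0.   -31.64] q [ 1.24  0.38  0.04  1.6  -0.02  1.16 -0.05] gap 0.0852
```

```bash
python3 -m creep '[{"tx":34,"ty":34,"tz":0,"rz":-3},{"tx":68,"ty":68,"tz":0,"rz":-6},{"tx":102,"ty":103,"tz":-5,"rz":-9},{"tx":136,"ty":137,"tz":-10,"rz":-13},{"tx":170,"ty":172,"tz":-15,"rz":-16},{"tx":204,"ty":206,"tz":-20,"rz":-19},{"tx":238,"ty":240,"tz":-25,"rz":-22},{"tx":272,"ty":275,"tz":-30,"rz":-25},{"tx":304,"ty":310,"tz":-40,"rz":-28.5},{"tx":334,"ty":343,"tz":-50,"rz":-31.5}]'
python3 - <<'E'
from goal import *
goal([.484,-.289,.082],np.radians(-18))
t=C(cam("top"));s=C(cam("scene"));t.crop("pics/c1.png",370,140,120,120,5);s.crop("pics/c2.png",290,90,120,120,5)
E
```

```text
T 0.3 pos [ 0.1499 -0.6322  0.2498] F [-0.2 -0.1 -0. ] shift [ 334.1  343.2 -167.8] rot [ -0.05  -0.   -31.34] q [ 1.24  0.38  0.04  1.6  -0.02  1.16 -0.05] gap 0.0852$[0]: bad value
```

Run:
```python
import cv2,numpy as np
cv2.imwrite("pics/c12.png",cv2.resize(np.hstack([cv2.imread("pics/c1.png"),cv2.imread("pics/c2.png")]),(800,400)))
```

```text
(no output)
```

View pics/c12.png

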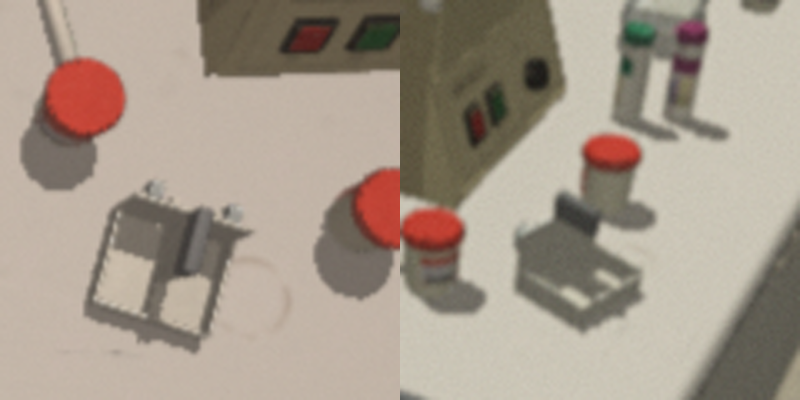

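The move was refused with "bad value", so the picture shows the tray unchanged. Every row probably has to carry all seven keys.

```bash
python3 -m creep '[{"tx":34,"ty":34,"tz":0,"rx":0,"ry":0,"rz":-3,"gripper":1},{"tx":68,"ty":68,"tz":0,"rx":0,"ry":0,"rz":-6,"gripper":1},{"tx":102,"ty":103,"tz":-5,"rx":0,"ry":0,"rz":-9,"gripper":1},{"tx":136,"ty":137,"tz":-10,"rx":0,"ry":0,"rz":-13,"gripper":1},{"tx":170,"ty":172,"tz":-15,"rx":0,"ry":0,"rz":-16,"gripper":1},{"tx":204,"ty":206,"tz":-20,"rx":0,"ry":0,"rz":-19,"gripper":1},{"tx":238,"ty":240,"tz":-25,"rx":0,"ry":0,"rz":-22,"gripper":1},{"tx":272,"ty":275,"tz":-30,"rx":0,"ry":0,"rz":-25,"gripper":1},{"tx":304,"ty":310,"tz":-40,"rx":0,"ry":0,"rz":-28.5,"gripper":1},{"tx":334,"ty":343,"tz":-50,"rx":0,"ry":0,"rz":-31.5,"gripper":1}]'
python3 - <<'E'
from goal import *
goal([.484,-.289,.082],np.radians(-18))
t=C(cam("top"));s=C(cam("scene"));t.crop("pics/c1.png",370,140,120,120,5);s.crop("pics/c2.png",290,90,120,120,5)
cv2.imwrite("pics/c13.png",cv2.resize(np.hstack([cv2.imread("pics/c1.png"),cv2.imread("pics/c2.png")]),(800,400)))
E
```

```text
time_s: 1.4
tool_pos: [0.4857, -0.2876, 0.2004]
eef_rot: [0.699, -0.112, -0.698, -0.112]
force: [0.2, -0.9, -0.6]
finger_gap: 0.0854
T 1.4 pos [ 0.4857 -0.2876  0.2004] F [ 0.2 -0.9 -0.6] shift [  -1.7   -1.4 -118.4] rot [0.01 0.1  0.25] q [ 0.59  0.28 -0.15  1.85  0.05  1.01 -1.47] gap 0.0854
```

View pics/c13.png

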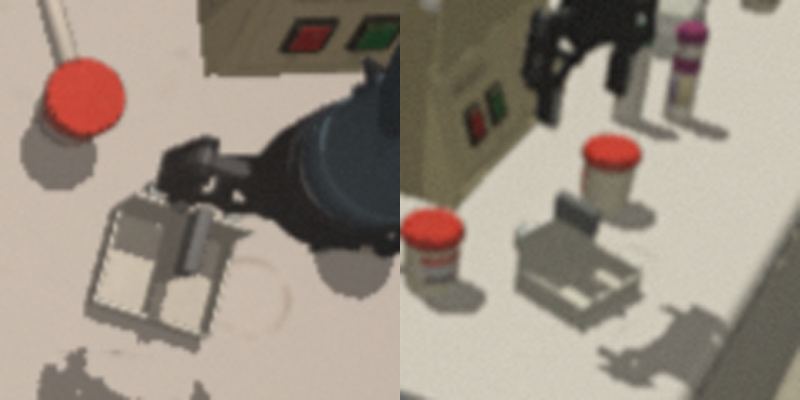

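```bash
python3 -m creep '[{"tx":-1,"ty":-1,"tz":-30,"rx":0,"ry":0,"rz":0,"gripper":1},{"tx":-1.5,"ty":-1.5,"tz":-60,"rx":0,"ry":0,"rz":0,"gripper":1},{"tx":-1.5,"ty":-1.5,"tz":-90,"rx":0,"ry":0,"rz":0,"gripper":1},{"tx":-1.5,"ty":-1.5,"tz":-110,"rx":0,"ry":0,"rz":0,"gripper":1},{"tx":-1.5,"ty":-1.5,"tz":-118,"rx":0,"ry":0,"rz":0,"gripper":1},{"tx":-1.5,"ty":-1.5,"tz":-118,"rx":0,"ry":0,"rz":0,"gripper":1}]'
python3 - <<'E'
from goal import *
goal([.484,-.289,.082],np.radians(-18))
t=C(cam("top"));s=C(cam("scene"));t.crop("pics/c1.png",370,140,120,120,5);s.crop("pics/c2.png",290,90,120,120,5)
cv2.imwrite("pics/c14.png",cv2.resize(np.hstack([cv2.imread("pics/c1.png"),cv2.imread("pics/c2.png")]),(800,400)))
E
```

```text
time_s: 2.1
tool_pos: [0.4866, -0.2817, 0.08]
eef_rot: [-0.698, 0.105, 0.7, 0.109]
force: [0.4, 0.2, -0.2]
finger_gap: 0.0855
T 2.1 pos [ 0.4866 -0.2817  0.08  ] F [ 0.4  0.2 -0.2] shift [-2.6 -7.3  2. ] rot [-0.4  -0.03 -0.58] q [ 0.58  0.44 -0.15  1.92  0.08  0.79 -1.49] gap 0.0855
```

View pics/c14.png

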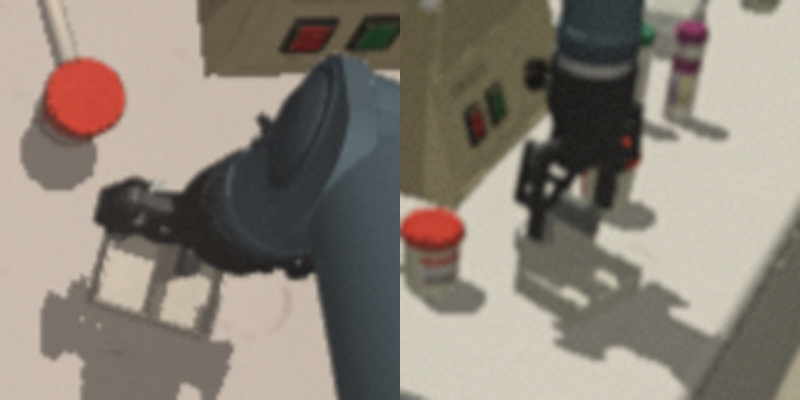

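```bash
python3 -m creep '[{"tx":-2.5,"ty":-7,"tz":2,"rx":0,"ry":0,"rz":-0.5,"gripper":1},{"tx":-2.5,"ty":-7,"tz":2,"rx":0,"ry":0,"rz":-0.5,"gripper":1},{"tx":-2.5,"ty":-7,"tz":2,"rx":0,"ry":0,"rz":-0.5,"gripper":1}]'
python3 - <<'E'
from goal import *
goal([.484,-.289,.082],np.radians(-18))
E
```

```text
time_s: 2.5
tool_pos: [0.4864, -0.2906, 0.0853]
eef_rot: [0.7, -0.109, -0.697, -0.112]
force: [-0.1, -0.5, 0.5]
finger_gap: 0.0855
T 2.5 pos [ 0.4864 -0.2906  0.0853] F [-0.1 -0.5  0.5] shift [-2.4  1.6 -3.3] rot [-0.2   0.31 -0.01] q [ 0.59  0.44 -0.14  1.92  0.08  0.79 -1.48] gap 0.0855
```

```bash
python3 -m creep '[{"tx":-2,"ty":1.5,"tz":-3,"rx":0,"ry":0,"rz":0,"gripper":1},{"tx":-2,"ty":1.5,"tz":-3,"rx":0,"ry":0,"rz":0,"gripper":0},{"tx":-2,"ty":1.5,"tz":-3,"rx":0,"ry":0,"rz":0,"gripper":0},{"tx":-2,"ty":1.5,"tz":-3,"rx":0,"ry":0,"rz":0,"gripper":0},{"tx":-2,"ty":1.5,"tz":-3,"rx":0,"ry":0,"rz":0,"gripper":0},{"tx":-2,"ty":1.5,"tz":-3,"rx":0,"ry":0,"rz":0,"gripper":0},{"tx":-2,"ty":1.5,"tz":-3,"rx":0,"ry":0,"rz":0,"gripper":0},{"tx":-2,"ty":1.5,"tz":-3,"rx":0,"ry":0,"rz":0,"gripper":0}]' 80
python3 - <<'E'
from goal import *
goal([.484,-.289,.082],np.radians(-18))
t=C(cam("top"));s=C(cam("scene"));t.crop("pics/c1.png",370,140,120,120,5);s.crop("pics/c2.png",290,90,120,120,5)
cv2.imwrite("pics/c15.png",cv2.resize(np.hstack([cv2.imread("pics/c1.png"),cv2.imread("pics/c2.png")]),(800,400)))
E
```

```text
time_s: 3.3
tool_pos: [0.4844, -0.2892, 0.0823]
eef_rot: [0.7, -0.109, -0.697, -0.112]
force: [0.9, -0.4, -0.7]
finger_gap: 0.0108
T 3.3 pos [ 0.4844 -0.2892  0.0823] F [ 0.9 -0.4 -0.7] shift [-0.4  0.2 -0.3] rot [-0.18  0.32 -0.02] q [ 0.59  0.44 -0.14  1.92  0.08  0.78 -1.48] gap 0.0108
```

View pics/c15.png

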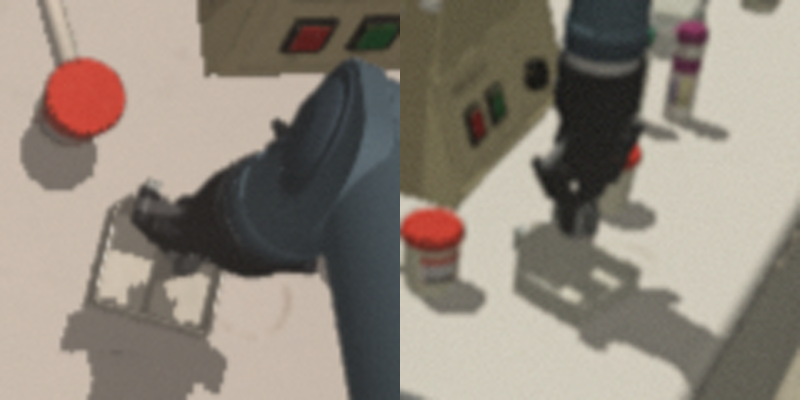

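The bar is gripped (gap 10.8 mm) and the tray hasn't moved. Next I lift.

```bash
python3 -m creep '[{"tx":0,"ty":0,"tz":15,"rx":0,"ry":0,"rz":0,"gripper":0},{"tx":0,"ty":0,"tz":40,"rx":0,"ry":0,"rz":0,"gripper":0},{"tx":-10,"ty":0,"tz":65,"rx":0,"ry":0,"rz":0,"gripper":0},{"tx":-20,"ty":10,"tz":90,"rx":0,"ry":0,"rz":0,"gripper":0},{"tx":-30,"ty":35,"tz":100,"rx":0,"ry":0,"rz":3,"gripper":0},{"tx":-35,"ty":65,"tz":100,"rx":0,"ry":0,"rz":7,"gripper":0},{"tx":-35,"ty":95,"tz":100,"rx":0,"ry":0,"rz":11,"gripper":0},{"tx":-35,"ty":130,"tz":100,"rx":0,"ry":0,"rz":15,"gripper":0}]'
python3 - <<'E'
from goal import *
goal([.449,.022,.180],np.radians(.8))
E
```

```text
time_s: 4.2
tool_pos: [0.4489, -0.1579, 0.1825]
eef_rot: [0.708, -0.016, -0.705, -0.019]
force: [1.4, 0.2, -3.3]
finger_gap: 0.0106
T 4.2 pos [ 0.4489 -0.1579  0.1825] F [ 1.4  0.2 -3.3] shift [ 1.000e-01  1.799e+02 -2.500e+00] rot [-0.25  0.25  3.64] q [ 0.51  0.15 -0.27  2.06  0.04  0.94 -1.4 ] gap 0.0106
```

```bash
python3 -m creep '[{"tx":0,"ty":35,"tz":0,"rx":0,"ry":0,"rz":2,"gripper":0},{"tx":0,"ty":75,"tz":0,"rx":0,"ry":0,"rz":3.5,"gripper":0},{"tx":0,"ty":115,"tz":0,"rx":0,"ry":0,"rz":3.5,"gripper":0},{"tx":0,"ty":150,"tz":0,"rx":0,"ry":0,"rz":3.5,"gripper":0},{"tx":0,"ty":175,"tz":0,"rx":0,"ry":0,"rz":3.5,"gripper":0},{"tx":0,"ty":180,"tz":0,"rx":0,"ry":0,"rz":3.5,"gripper":0},{"tx":0,"ty":180,"tz":0,"rx":0,"ry":0,"rz":3.5,"gripper":0}]'
python3 - <<'E'
from goal import *
goal([.449,.022,.159],np.radians(.8))
t=C(cam("top"));s=C(cam("scene"));t.crop("pics/d1.png",240,140,120,120,6);s.crop("pics/d2.png",230,130,110,110,6)
E
```

```text
time_s: 4.9
tool_pos: [0.4484, 0.0237, 0.1824]
eef_rot: [0.708, 0.007, -0.706, 0.004]
force: [-0.4, -0.6, -2.4]
finger_gap: 0.0112
T 4.9 pos [0.4484 0.0237 0.1824] F [-0.4 -0.6 -2.4] shift [  0.6  -1.7 -23.4] rot [-0.25  0.21 -0.12] q [ 0.28  0.11 -0.44  2.11  0.05  0.93 -1.74] gap 0.0112
```

View pics/d1.png

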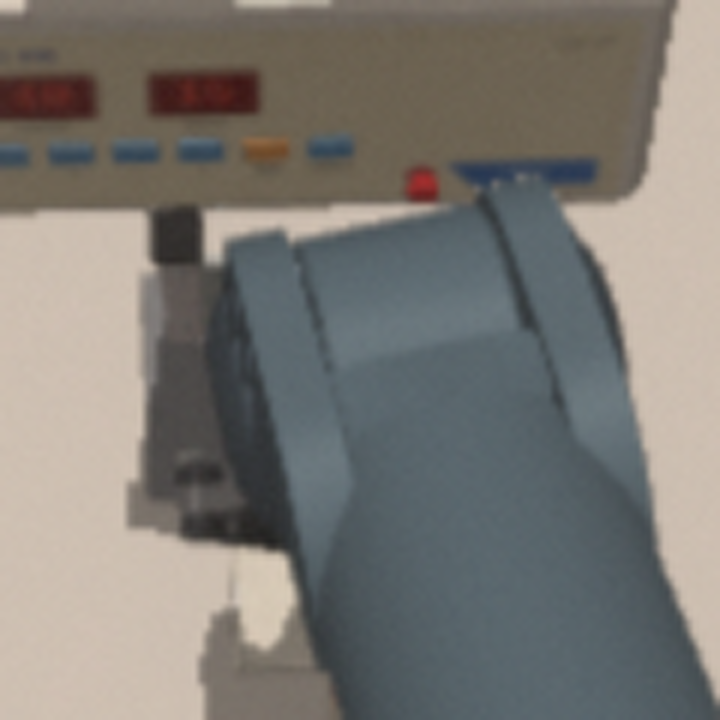

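View pics/d2.png

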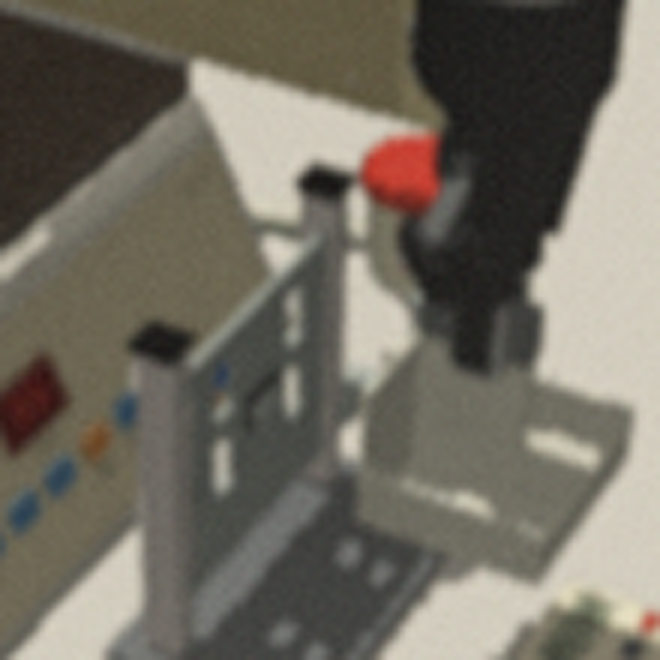

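Run:
```python
from fit import *
st=ctrl.get_state();print(st["time_s"],st["tool_pos"],np.round(st["force"],2),np.round(st["wrist_torque"],3))
s=C(cam("scene"));M=R.from_quat(st["eef_rot"]).as_matrix();print(M.round(4)); 
x,y,z=st["tool_pos"]
p=[x-.012,y,np.arctan2(-M[0,1],M[1,1]) if M[1,1]>0 else np.arctan2(M[0,1],-M[1,1]),z-.0823];print(p)
draw(s,p,TRAY,"pics/e1.png",280,180,70,55,11)
q=[.551,.0218,.014]
draw(s,q,STAND(-1)[12:],"pics/e2.png",240,150,70,70,10)
```

```text
5.0 [0.4485026  0.02115109 0.18229554] [-0.18  0.15 -3.08] [-0.02  -0.041  0.05 ]
[[ 0.0034  0.0111 -0.9999]
 [ 0.0037 -0.9999 -0.0111]
 [-1.     -0.0036 -0.0034]]
[np.float64(0.4365026007878856), np.float64(0.021151090277346726), np.float64(0.01114158590920313), np.float64(0.09999553949259517)]
```

View pics/e1.png

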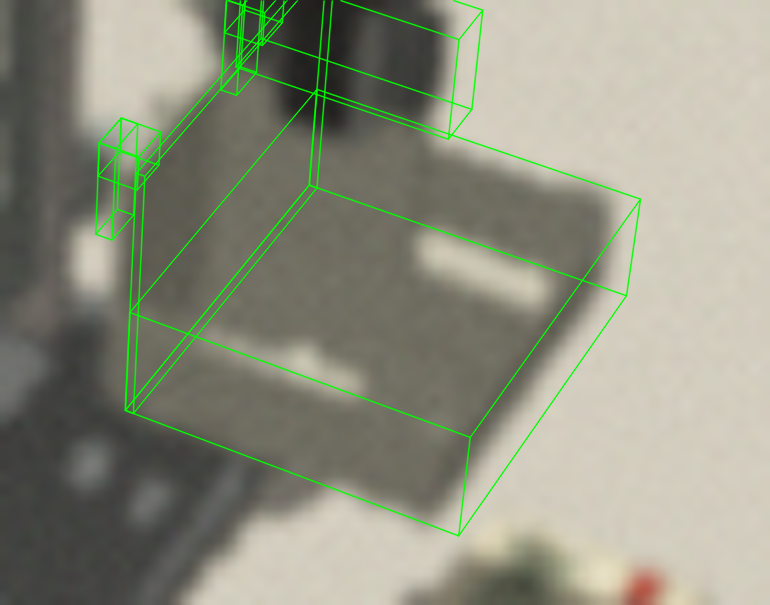

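View pics/e2.png

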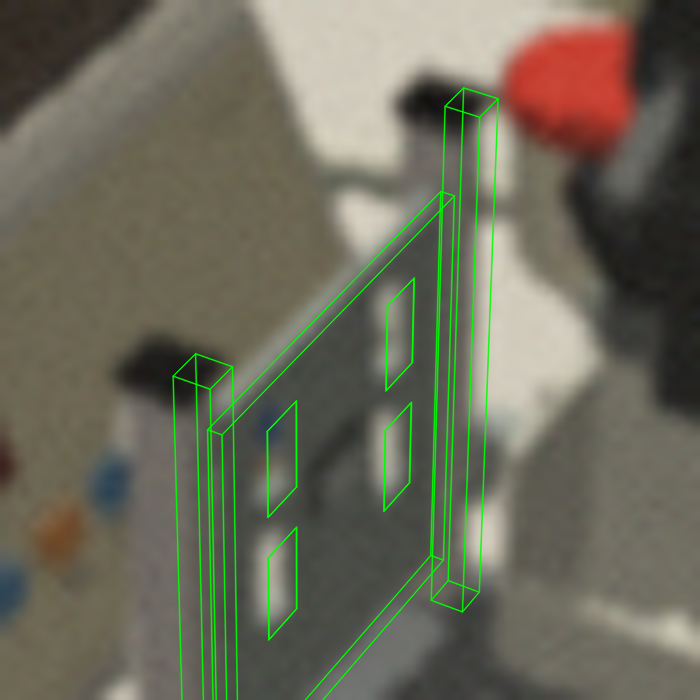

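```bash
python3 - <<'E'
from goal import *
for _ in range(4):
    s=ctrl.get_state();print(np.round(s["tool_pos"],4),np.round(s["force"],2))
goal([.496,.022,.160],.014)
E
python3 -m creep '[{"tx":10,"ty":0.5,"tz":-8,"rx":0,"ry":0,"rz":0,"gripper":0},{"tx":25,"ty":0.5,"tz":-16,"rx":0,"ry":0,"rz":0,"gripper":0},{"tx":38,"ty":0.5,"tz":-22,"rx":0,"ry":0,"rz":0,"gripper":0},{"tx":47,"ty":0.5,"tz":-22.5,"rx":0,"ry":0,"rz":0,"gripper":0},{"tx":47,"ty":0.5,"tz":-22.5,"rx":0,"ry":0,"rz":0,"gripper":0},{"tx":47,"ty":0.5,"tz":-22.5,"rx":0,"ry":0,"rz":0,"gripper":0}]'
python3 - <<'E'
from goal import *
goal([.496,.022,.160],.014)
s=C(cam("scene"));s.crop("pics/g1.png",245,150,70,55,11)
for _ in range(3):
    q=ctrl.get_state();print(np.round(q["tool_pos"],4),np.round(q["force"],2))
E
```

```text
[0.4486 0.0207 0.1823] [-0.49 -0.82 -3.46]
[0.4486 0.0207 0.1823] [-0.49 -0.82 -3.46]
[0.4486 0.0207 0.1823] [-0.49 -0.82 -3.46]
[0.4486 0.0207 0.1823] [-0.49 -0.82 -3.46]
T 5.05 pos [0.4486 0.0207 0.1823] F [-0.5 -0.8 -3.5] shift [ 47.4   1.3 -22.3] rot [-0.22  0.2   0.24] q [ 0.29  0.11 -0.44  2.11  0.05  0.93 -1.74] gap 0.011
time_s: 5.65
tool_pos: [0.4954, 0.0205, 0.1599]
eef_rot: [0.708, 0.004, -0.706, 0.002]
force: [-0.4, -0.0, -2.2]
finger_gap: 0.011
T 5.65 pos [0.4954 0.0205 0.1599] F [-0.4 -0.  -2.2] shift [0.6 1.5 0.1] rot [-0.21  0.16  0.31] q [ 0.26  0.23 -0.43  2.03  0.12  0.9  -1.79] gap 0.011
[0.4951 0.0207 0.1599] [-0.29 -0.15 -1.98]
[0.4951 0.0207 0.1599] [-0.29 -0.15 -1.98]
[0.4951 0.0207 0.1599] [-0.29 -0.15 -1.98]
```

View pics/g1.png

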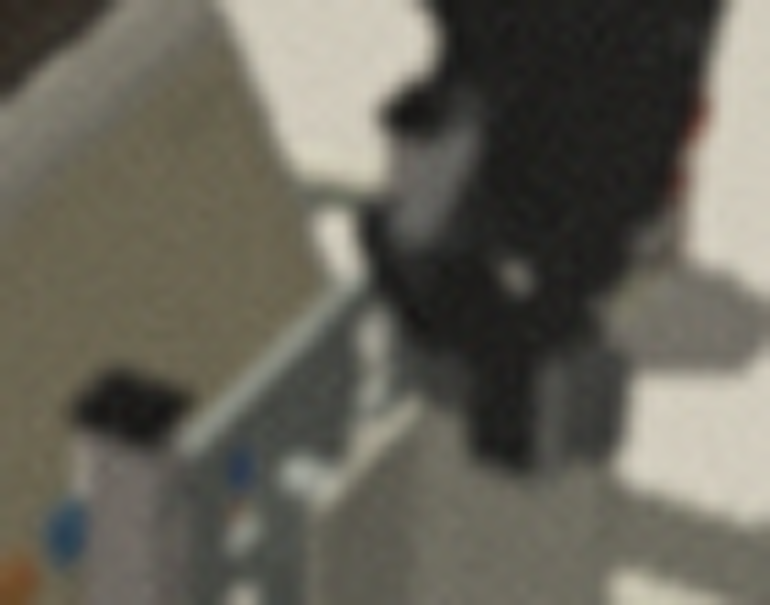

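```bash
python3 -m creep '[{"tx":3,"ty":0.5,"tz":0,"rx":0,"ry":0,"rz":0.2,"gripper":0},{"tx":6,"ty":0.5,"tz":0,"rx":0,"ry":0,"rz":0.2,"gripper":0},{"tx":8,"ty":0.5,"tz":0,"rx":0,"ry":0,"rz":0.2,"gripper":0},{"tx":8,"ty":0.5,"tz":0,"rx":0,"ry":0,"rz":0.2,"gripper":0}]'
python3 -m creep '[{"tx":2,"ty":0,"tz":0,"rx":0,"ry":0,"rz":0,"gripper":0},{"tx":2,"ty":0,"tz":0,"rx":0,"ry":0,"rz":0,"gripper":0}]'
python3 -m creep '[{"tx":2,"ty":0,"tz":0,"rx":0,"ry":0,"rz":0,"gripper":0},{"tx":2,"ty":0,"tz":0,"rx":0,"ry":0,"rz":0,"gripper":0}]'
```

```text
time_s: 6.1
tool_pos: [0.5036, 0.0213, 0.1601]
eef_rot: [0.708, 0.006, -0.706, 0.003]
force: [0.2, 0.2, -3.0]
finger_gap: 0.0108
time_s: 6.3
tool_pos: [0.5059, 0.0213, 0.1602]
eef_rot: [0.709, 0.006, -0.706, 0.003]
force: [0.7, -0.3, -3.1]
finger_gap: 0.0112
time_s: 6.5
tool_pos: [0.5083, 0.0213, 0.1603]
eef_rot: [0.709, 0.006, -0.706, 0.003]
force: [-0.2, -0.5, -2.5]
finger_gap: 0.0114
```

```bash
python3 -m creep '[{"tx":2,"ty":0,"tz":0,"rx":0,"ry":0,"rz":0,"gripper":0},{"tx":2,"ty":0,"tz":0,"rx":0,"ry":0,"rz":0,"gripper":0}]'
python3 - <<'E'
from h import *
s=C(cam("scene"));s.crop("pics/g2.png",250,165,55,45,14)
E
```

```text
time_s: 6.7
tool_pos: [0.5107, 0.0214, 0.1604]
eef_rot: [0.709, 0.006, -0.705, 0.003]
force: [-0.7, -0.2, -2.6]
finger_gap: 0.011
```

View pics/g2.png

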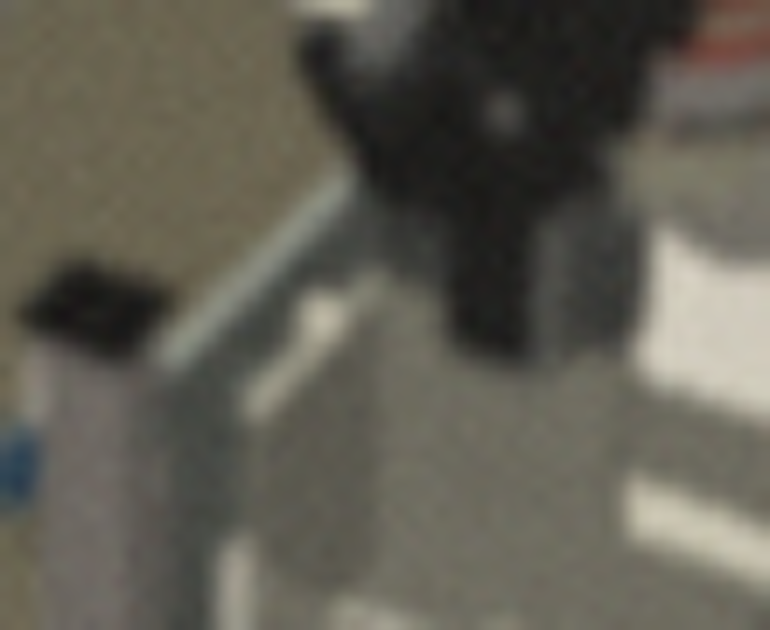

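```bash
python3 -m creep '[{"tx":1.5,"ty":0,"tz":-0.5,"rx":0,"ry":0,"rz":0,"gripper":0},{"tx":1.5,"ty":0,"tz":-0.5,"rx":0,"ry":0,"rz":0,"gripper":0}]'
python3 -m creep '[{"tx":1.5,"ty":0,"tz":0,"rx":0,"ry":0,"rz":0,"gripper":0},{"tx":1.5,"ty":0,"tz":0,"rx":0,"ry":0,"rz":0,"gripper":0}]'
```

```text
time_s: 6.95
tool_pos: [0.5123, 0.0214, 0.1599]
eef_rot: [0.709, 0.006, -0.705, 0.003]
force: [-0.4, 0.1, -2.1]
finger_gap: 0.0112
time_s: 7.15
tool_pos: [0.5141, 0.0214, 0.1599]
eef_rot: [0.709, 0.006, -0.705, 0.003]
force: [0.8, 0.3, -2.3]
finger_gap: 0.0111
```

```bash
python3 -m creep '[{"tx":1.5,"ty":0,"tz":0,"rx":0,"ry":0,"rz":0,"gripper":0},{"tx":1.5,"ty":0,"tz":0,"rx":0,"ry":0,"rz":0,"gripper":0}]'
python3 -m creep '[{"tx":1.5,"ty":0,"tz":0,"rx":0,"ry":0,"rz":0,"gripper":0},{"tx":1.5,"ty":0,"tz":0,"rx":0,"ry":0,"rz":0,"gripper":0}]'
```

```text
time_s: 7.35
tool_pos: [0.5149, 0.0213, 0.1596]
eef_rot: [0.708, 0.006, -0.706, 0.003]
force: [-2.0, -0.9, -2.3]
finger_gap: 0.0105
time_s: 7.55
tool_pos: [0.515, 0.0213, 0.1589]
eef_rot: [0.707, 0.006, -0.707, 0.003]
force: [-3.1, 0.1, -1.5]
finger_gap: 0.0109
```

Run:
```python
from h import *
s=C(cam("scene"));s.crop("pics/g3.png",250,165,55,45,14)
q=ctrl.get_state();print(np.round(q["tool_pos"],4),np.round(q["force"],2))
```

```text
[0.515  0.0213 0.159 ] [-3.06 -0.42 -1.86]
```

View pics/g3.png

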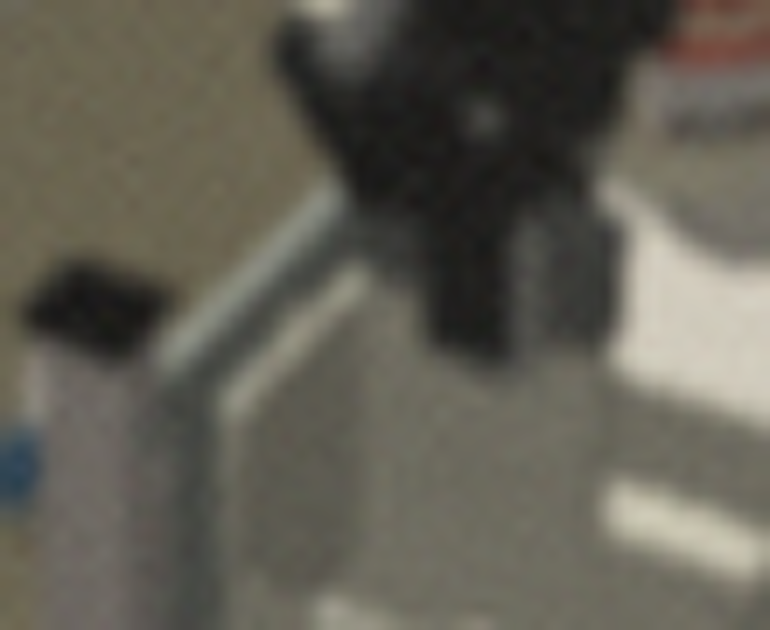

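```bash
python3 - <<'E'
from goal import *
goal([.515,.0213,.159],.014)
E
python3 -m creep '[{"tx":0.5,"ty":0,"tz":-2,"rx":0,"ry":0,"rz":0,"gripper":0},{"tx":0.5,"ty":0,"tz":-3,"rx":0,"ry":0,"rz":0,"gripper":0},{"tx":0.5,"ty":0,"tz":-3,"rx":0,"ry":0,"rz":0,"gripper":0}]'
python3 - <<'E'
from goal import *
goal([.515,.0213,.159],.014)
E
```

```text
T 7.6 pos [0.515  0.0213 0.159 ] F [-3.1 -0.4 -1.9] shift [0. 0. 0.] rot [-0.21  0.01  0.09] q [ 0.26  0.27 -0.42  1.98  0.13  0.92 -1.79] gap 0.0108
time_s: 7.9
tool_pos: [0.5149, 0.0213, 0.1559]
eef_rot: [-0.707, -0.006, 0.708, -0.003]
force: [-3.7, -0.8, 0.9]
finger_gap: 0.0107
T 7.9 pos [0.5149 0.0213 0.1559] F [-3.7 -0.8  0.9] shift [0.1 0.  3.1] rot [-0.19 -0.08  0.08] q [ 0.25  0.27 -0.42  1.98  0.14  0.91 -1.79] gap 0.0107
```

```bash
python3 -m creep '[{"tx":0,"ty":0,"tz":-2,"rx":0,"ry":0,"rz":0,"gripper":0},{"tx":-2,"ty":0,"tz":-2,"rx":0,"ry":0,"rz":0,"gripper":0},{"tx":-3,"ty":0,"tz":-2,"rx":0,"ry":0,"rz":0,"gripper":0},{"tx":-3,"ty":0,"tz":-2,"rx":0,"ry":0,"rz":0,"gripper":0}]'
```

```text
time_s: 8.3
tool_pos: [0.5134, 0.0213, 0.1544]
eef_rot: [0.708, 0.006, -0.706, 0.003]
force: [-0.3, -0.3, -2.3]
finger_gap: 0.0106
```

```bash
python3 -m creep '[{"tx":-1.5,"ty":0,"tz":0,"rx":0,"ry":0,"rz":0,"gripper":0},{"tx":-1.5,"ty":0,"tz":0,"rx":0,"ry":0,"rz":0,"gripper":0},{"tx":-1.5,"ty":0,"tz":0,"rx":0,"ry":0,"rz":0,"gripper":0}]'
```

```text
time_s: 8.6
tool_pos: [0.5132, 0.0213, 0.1548]
eef_rot: [0.709, 0.006, -0.705, 0.003]
force: [1.4, 1.2, -2.9]
finger_gap: 0.0112
```

The pull test moved the tray back about 1.5 mm and stopped, so the hooks are behind the panel. Now I press down gently.

```bash
python3 -m creep '[{"tx":1.5,"ty":0,"tz":0,"rx":0,"ry":0,"rz":0,"gripper":0},{"tx":2,"ty":0,"tz":-2,"rx":0,"ry":0,"rz":0,"gripper":0},{"tx":2,"ty":0,"tz":-3,"rx":0,"ry":0,"rz":0,"gripper":0},{"tx":2,"ty":0,"tz":-3,"rx":0,"ry":0,"rz":0,"gripper":0}]'
python3 -m creep '[{"tx":0,"ty":0,"tz":-1.5,"rx":0,"ry":0,"rz":0,"gripper":0},{"tx":0,"ty":0,"tz":-3,"rx":0,"ry":0,"rz":0,"gripper":0},{"tx":0,"ty":0,"tz":-3,"rx":0,"ry":0,"rz":0,"gripper":0}]'
python3 - <<'E'
from goal import *
goal([.515,.0213,.142],.014)
E
```

```text
time_s: 9.0
tool_pos: [0.5135, 0.0214, 0.1517]
eef_rot: [0.708, 0.006, -0.707, 0.003]
force: [-5.4, -0.2, 2.8]
finger_gap: 0.0107
time_s: 9.3
tool_pos: [0.5135, 0.0215, 0.1487]
eef_rot: [0.708, 0.006, -0.707, 0.003]
force: [-2.0, -0.8, 2.0]
finger_gap: 0.0108
T 9.3 pos [0.5135 0.0215 0.1487] F [-2.  -0.8  2. ] shift [ 1.5 -0.2 -6.7] rot [-0.2   0.07  0.09] q [ 0.25  0.28 -0.42  1.99  0.14  0.89 -1.8 ] gap 0.0108
```

```bash
python3 -m creep '[{"tx":0.5,"ty":0,"tz":-2,"rx":0,"ry":0,"rz":0,"gripper":0},{"tx":1,"ty":0,"tz":-3,"rx":0,"ry":0,"rz":0,"gripper":0},{"tx":1,"ty":0,"tz":-3,"rx":0,"ry":0,"rz":0,"gripper":0}]'
python3 -m creep '[{"tx":0.5,"ty":0,"tz":-2,"rx":0,"ry":0,"rz":0,"gripper":0},{"tx":0.5,"ty":0,"tz":-3,"rx":0,"ry":0,"rz":0,"gripper":0},{"tx":0.5,"ty":0,"tz":-3,"rx":0,"ry":0,"rz":0,"gripper":0}]'
python3 - <<'E'
from goal import *
goal([.515,.0213,.142],.014)
E
```

```text
time_s: 9.6
tool_pos: [0.5149, 0.0213, 0.1451]
eef_rot: [0.708, 0.006, -0.706, 0.003]
force: [0.1, 0.1, -2.4]
finger_gap: 0.0109
time_s: 9.9
tool_pos: [0.5149, 0.0214, 0.1438]
eef_rot: [0.707, 0.005, -0.707, 0.003]
force: [-8.0, 0.1, 10.0]
finger_gap: 0.011
T 9.9 pos [0.5149 0.0214 0.1438] F [-8.   0.1 10. ] shift [ 0.1 -0.1 -1.8] rot [-0.16  0.01  0.09] q [ 0.25  0.29 -0.42  1.99  0.15  0.89 -1.8 ] gap 0.011
```

```bash
python3 -m creep '[{"tx":0,"ty":0,"tz":-2,"rx":0,"ry":0,"rz":0,"gripper":0},{"tx":0,"ty":0,"tz":-3,"rx":0,"ry":0,"rz":0,"gripper":0},{"tx":0,"ty":0,"tz":-3,"rx":0,"ry":0,"rz":0,"gripper":0}]'
python3 -m creep '[{"tx":0,"ty":0,"tz":1,"rx":0,"ry":0,"rz":0,"gripper":0},{"tx":0,"ty":0,"tz":2,"rx":0,"ry":0,"rz":0,"gripper":0},{"tx":0,"ty":0,"tz":2,"rx":0,"ry":0,"rz":0,"gripper":0}]'
python3 -m creep '[{"tx":0,"ty":0,"tz":1,"rx":0,"ry":0,"rz":0,"gripper":0},{"tx":0,"ty":0,"tz":2,"rx":0,"ry":0,"rz":0,"gripper":0},{"tx":0,"ty":0,"tz":2,"rx":0,"ry":0,"rz":0,"gripper":0}]'
```

```text
time_s: 10.2
tool_pos: [0.5149, 0.0214, 0.1437]
eef_rot: [-0.707, -0.005, 0.707, -0.004]
force: [-9.9, -1.2, 16.0]
finger_gap: 0.0107
time_s: 10.5
tool_pos: [0.515, 0.0214, 0.1453]
eef_rot: [-0.707, -0.005, 0.707, -0.004]
force: [-0.8, -0.0, -3.2]
finger_gap: 0.0112
time_s: 10.8
tool_pos: [0.5146, 0.0213, 0.1458]
eef_rot: [-0.707, -0.005, 0.708, -0.004]
force: [4.9, 0.5, -14.3]
finger_gap: 0.0108
```

Locked: a firm stop below (16 N at z=0.1437) and a firm stop above (about 11 N net at 0.1458). I'll relax onto the necks, then release.

```bash
python3 -m creep '[{"tx":0,"ty":0,"tz":-1.5,"rx":0,"ry":0,"rz":0,"gripper":0},{"tx":0,"ty":0,"tz":-2,"rx":0,"ry":0,"rz":0,"gripper":0},{"tx":0,"ty":0,"tz":-2,"rx":0,"ry":0,"rz":0,"gripper":0}]'
python3 - <<'E'
from h import *
s=C(cam("scene"));s.crop("pics/k1.png",245,150,80,75,8)
E
```

```text
time_s: 11.1
tool_pos: [0.5149, 0.0213, 0.1445]
eef_rot: [-0.707, -0.005, 0.707, -0.004]
force: [0.5, 0.1, -3.2]
finger_gap: 0.011
```

View pics/k1.png

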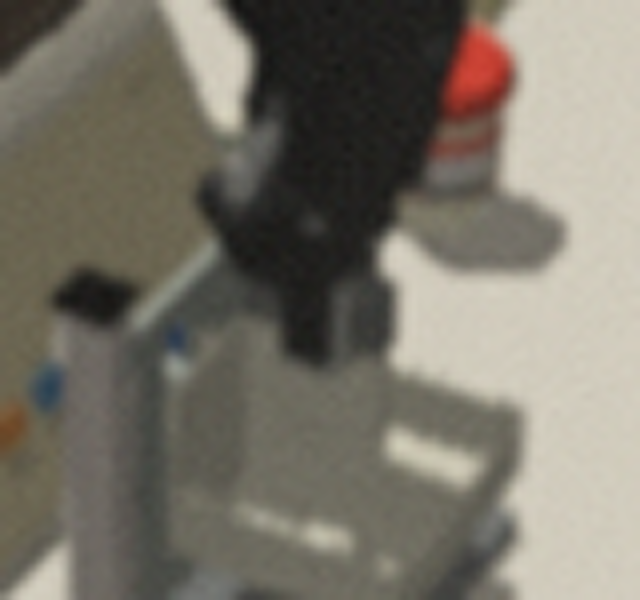

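The tray is flat against the panel, and the upper left slot with the hook neck shows at crop (178,350). Now lower the last 0.8 mm and open.

```bash
python3 -m creep '[{"tx":0,"ty":0,"tz":-0.7,"rx":0,"ry":0,"rz":0,"gripper":0},{"tx":0,"ty":0,"tz":-0.7,"rx":0,"ry":0,"rz":0,"gripper":0.3},{"tx":0,"ty":0,"tz":-0.7,"rx":0,"ry":0,"rz":0,"gripper":0.6},{"tx":0,"ty":0,"tz":-0.7,"rx":0,"ry":0,"rz":0,"gripper":0.7},{"tx":0,"ty":0,"tz":-0.7,"rx":0,"ry":0,"rz":0,"gripper":0.7},{"tx":0,"ty":0,"tz":-0.7,"rx":0,"ry":0,"rz":0,"gripper":0.7}]'
```

```text
time_s: 11.75
tool_pos: [0.5153, 0.0214, 0.1441]
eef_rot: [-0.707, -0.005, 0.707, -0.004]
force: [-0.1, -0.4, -0.7]
finger_gap: 0.0597
```

```bash
python3 -m creep '[{"tx":0,"ty":0,"tz":10,"rx":0,"ry":0,"rz":0,"gripper":0.7},{"tx":0,"ty":0,"tz":25,"rx":0,"ry":0,"rz":0,"gripper":0.7},{"tx":0,"ty":0,"tz":45,"rx":0,"ry":0,"rz":0,"gripper":0.7},{"tx":0,"ty":0,"tz":70,"rx":0,"ry":0,"rz":0,"gripper":0.7},{"tx":0,"ty":0,"tz":90,"rx":0,"ry":0,"rz":0,"gripper":0.7},{"tx":-15,"ty":-20,"tz":105,"rx":0,"ry":0,"rz":0,"gripper":0.7},{"tx":-30,"ty":-50,"tz":110,"rx":0,"ry":0,"rz":0,"gripper":0.7},{"tx":-45,"ty":-85,"tz":110,"rx":0,"ry":0,"rz":0,"gripper":0.7},{"tx":-55,"ty":-120,"tz":110,"rx":0,"ry":0,"rz":0,"gripper":0.7}]'
python3 -m creep '[{"tx":0,"ty":-40,"tz":0,"rx":0,"ry":0,"rz":0,"gripper":0.7},{"tx":0,"ty":-80,"tz":0,"rx":0,"ry":0,"rz":0,"gripper":0.7},{"tx":0,"ty":-120,"tz":0,"rx":0,"ry":0,"rz":0,"gripper":0.7},{"tx":0,"ty":-150,"tz":0,"rx":0,"ry":0,"rz":0,"gripper":0.7},{"tx":0,"ty":-150,"tz":0,"rx":0,"ry":0,"rz":0,"gripper":0.7},{"tx":0,"ty":-150,"tz":0,"rx":0,"ry":0,"rz":0,"gripper":0.7}]'
python3 - <<'E'
from fit import *
t=C(cam("top"));s=C(cam("scene"));t.crop("pics/z1.png",250,150,75,75,8);s.crop("pics/z2.png",245,150,80,75,8)
cv2.imwrite("pics/z0.png",s.img[:,:,::-1]);cv2.imwrite("pics/z00.png",t.img[:,:,::-1])
q=ctrl.get_state();print(np.round(q["force"],2),q["time_s"])
E
```

```text
time_s: 12.65
tool_pos: [0.4596, -0.0994, 0.2554]
eef_rot: [0.708, 0.005, -0.707, 0.004]
force: [0.4, 0.3, -0.4]
finger_gap: 0.0597
time_s: 13.25
tool_pos: [0.4596, -0.25, 0.2559]
eef_rot: [0.708, 0.005, -0.706, 0.004]
force: [0.8, 0.2, -0.4]
finger_gap: 0.0596
[0.83 0.34 1.17] 13.35
```

View pics/z1.png

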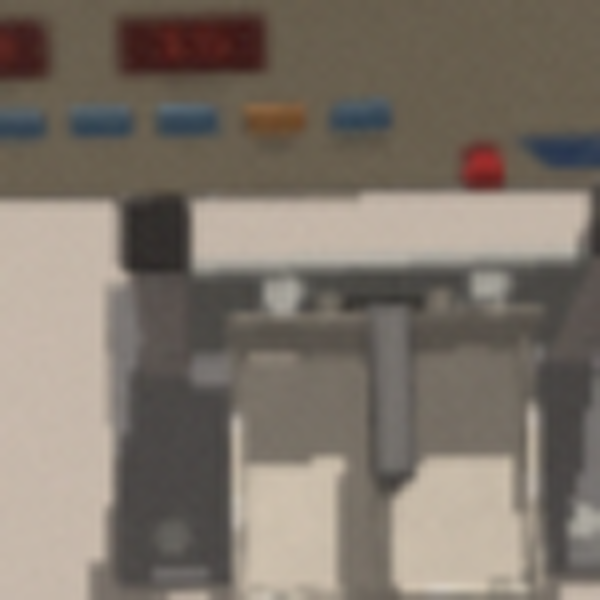

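View pics/z2.png

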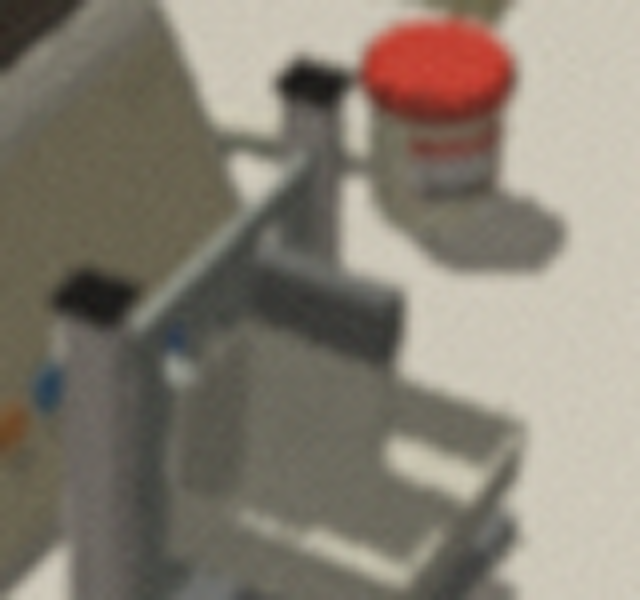

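View pics/z00.png

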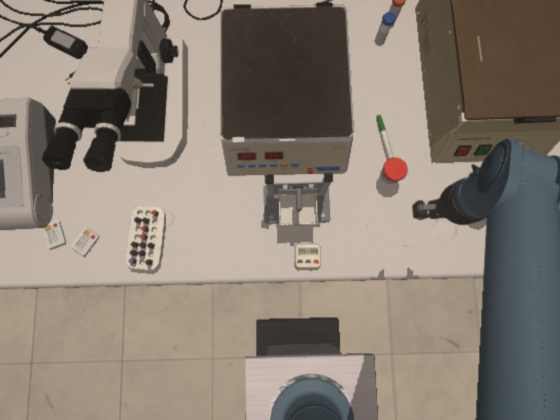

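The top view shows both hooks in their slots, at crop (283,293) and (490,287), with the tray hanging level and square. The timer (308,256), the cup (395,169) and the tube tray (147,238) are where they were, and the arm is clear.

Run:
```python
from plant import ctrl
print(ctrl.sign_off())
```

```text
the job is handed in; nothing more can be done
None
```

The tray is hanging on the top row of slots and locked under the catch. I let go, moved the arm clear and handed the job in at about 13.4 s. No verdict is reported, so this rests on my own checks.

- **Hooks in:** they went through on the first try. A light pull moved the tray back about 1.5 mm and then it held, so the prongs are behind the panel.
- **Locked:** I pressed down until it stopped firmly, with a highest reading of 16 N. A test lift then stopped after about 2 mm, at roughly 11 N beyond the tray's weight. I did not see the catch itself. I judged it locked from those two stops, and I took force readings only at the end of each move.
- **After release:** the pictures show both hooks in their slots and the tray level against the panel. The cup, timer and tube tray look unmoved.

**What went wrong or disagreed:**
- The first move command was refused for missing keys; nothing moved.
- While lowering to the grip the tool drifted about 7 mm sideways, and I corrected it before closing the fingers.
- The scene camera put the tray about 4 mm from where the arm position implied, so I found the final contact by feel.

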